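# Pull down a sprung cupboard hatch with a hook rod

## Robot

A 6-joint arm with a two-finger parallel gripper is mounted at the origin on a cart in front of the work surface, level with it; the furniture and walls round the work are solid. World frame = base frame: x ahead of the robot, y to its left, z up, the work surface at z = 0. Lengths are in m, angles in rad, forces in N, time in s.
With the tool pointing down it reaches from about 0.25 to 0.85 m from the base axis. Payload 12.5 kg.
Tool frame: the origin (TCP) lies where the fingers leave the gripper's body, on its centre line; the fingertips stand 84 mm ahead of it and the grasp point (between the pads) lies 65 mm ahead of it; z points along the fingers, y is the line along which they close (so a half turn about z gives the same grasp; the last joint's range is limited). The gripper opens to 93 mm and grips with 3 to 60 N. Pads are 15 mm wide; open, the fingers measure 128 mm over their backs; the gripper's body (75 mm by 188 mm) begins 65 mm behind the grasp point.
Start: joints at [-1.327, 0.351, 1.652, -0, 1.139, -0.085], TCP at [0.178, -0.521, 0.303] pointing down, gripper open.
Joint ranges: [-2.75, 2.75], [-0.79, 2.1], [0.01, 2.65], [-1.57, 4.71], [0.07, 3.14], [-2.87, 2.87]. Speed limits (rad/s): [2.22, 2.22, 2.79, 3.14, 3.14, 3.14].

## Interface

Orientations are given as a unit quaternion [w, x, y, z].
In Python, from plant import ctrl gives the robot as it stands.
- The arm moves only by the shell command python3 -m inch 'ROWS'. ROWS is JSON, a list that holds one entry, the list of rows, each a list of 5 numbers: the shift along the tool's x, y, z scaled (see below), then the turn about the tool's z scaled (see below), then the finger opening in mm, from 0 to 93. A call has 1 to 12 rows; each row is the pose to reach, as a shift and turn from the pose commanded when the call began, along the tool's axes at that moment; what a row does not reach only later rows make up. The controller multiplies each number of a shift by 150 mm and each number of a turn by 45 degrees. A row lasts 1/8 s, in which the tool goes at most 62.5 mm and 10.7 degrees, less where a joint would pass 70% of its speed; a pose out of reach is approached as far as the arm can. A call with a number of a shift or a turn outside -1 to 1 is refused whole. A call with a gripper value outside its range is refused whole. The fingers move at their own pace and stop on an object; the grip force is fixed at half the most. Time passes only in rows, so rows that repeat a pose let the fingers close. It gives the time, the measured TCP pose, the force, the opening and the grip force at its end, in the units of the state.
- ctrl.get_obs(): the state, without advancing time (a new reading comes with each control period).
- ctrl.read_camera(name): name is "scene" or "side" or "wrist"; returns (picture, depth): 400x640x3 uint8, red, green, blue; 400x640 float32, m along the optical axis (not along the pixel's ray), 0 where there is no reading.
- ctrl.camera_params(name): a dict with "mtx" (3x3 intrinsics, pixels), "T" (4x4, takes a point from camera to world coordinates); the wrist camera has in their place "mount" (4x4, takes a point from camera to tool coordinates, whose origin is the TCP and whose axes are the flange's). Camera axes: x right, y up, looking along -z (the intrinsics and any distortion apply to the point x, -y, -z); pixel columns grow to the right and rows downward; lengths in m; the calibration is good to about 2 mm. A picture is of the moment at which its call begins: read the wrist's pose just before it. camera_params takes no time and is no camera call.
- ctrl.hand_in(): hands the job in; it is judged then, once.
Trained networks look in the newest picture that a camera, given by its name, has taken for a name from the list of things; names that differ only in an ending like _2 or _b are one class to them, and where a whole thing is asked for, a point or a joint stands for the part that bears it (a point fixed in the world has none). Each returns a list of dicts, best first, with "conf" (0 to 1); they miss things now and then, are a little off and sometimes report something else, mostly with a low value. They report only what shows in the picture. A call takes as long as a camera call.
- ctrl.search_frame(camera, thing): "xyz" ([x, y, z] in m, in world coordinates, good to about 4 mm: the middle of the surface that is visible of it).
- ctrl.silhouettes(camera, thing): "mask" (400x640 bool, what is visible of it).
The state is a dict: "t": time; "qpos": joint angles; "joint_velocities": joint speeds; "joint_torque": joint torques, N m; "eef_pos": TCP position; "eef_rot": TCP orientation; "contact_force": force on the tool from outside, world axes, zero at the start; "ft_torque": the same for the moment, N m; "finger_gap": finger opening in m; "finger_force": force on a finger pad.
Only numpy, scipy, OpenCV 4.12 (cv2) and the standard library are available. Lean on these libraries where they do the work, as an engineer would, in place of code of your own. Each camera call takes 0.05 s, during which the arm holds its last target. There are 200 camera calls.

## Task

Take the hook rod from its stand, pass its pin through the eye on the blue hatch of the bench cupboard and swing the hatch down against its spring until you feel it home in its catch, which holds it open by itself. Pull firmly but gently (never over 25 N between rod and cupboard), do not let the hatch snap back, and touch the cupboard only with the rod. Then unhook the rod, hang it back in its stand as it was and let go, leaving the bottle, the jar and the timer as they stand.

Things in the scene. Friction and masses are not known exactly. Their poses are not given: they have to be found in the camera images.
- cabinet: White bench cupboard, fixed, 240 mm wide (y), 150 deep (x), 205 high. Origin under its centre on the worktop; -x is its front, z up. A blue hatch, 218 wide and 10 thick, closes the front. On the +y side a cheek 125 high (y 116 to 134) reaches forward to x = -185 and carries a sprung snap catch with a black case, which grips the hatch's +y edge when the hatch is down.
- hatch_hinge (a point): Middle of the hatch's hinge axis, which runs along the cupboard's y at the hatch's lower edge: 75 mm before the cupboard's centre, 55 mm up. A spring pulls the hatch shut: about 2 N at the eye when shut, 2 to 5 N when down; let go, it flies shut unless the catch holds it.
- hatch (a joint): Swing of the hatch, rad: 0 shut (upright), grows as its upper edge comes forward and down. Its catch is set anew each time and takes hold somewhere from 1.1 to 1.45 rad; just past that the hatch meets a sprung buffer (pull at the eye climbs by about 1 N per mm for 7 mm), then a hard stop. Pull until 10 to 12 N is felt, then ease off: if caught, it stays (back 0.1 at most) and the pull is gone.
- eye (a point): Centre of the steel ring at the free edge of the hatch: hole 16 mm across, wire 6 mm; the hole's axis is y, along the hinge. It moves and turns with the hatch. Shut, it lies 158 mm above and 30 mm in front of the hinge axis. A stem joins it to the hatch on the hinge side; both sides along y are free.
- rod_grip (a point): Centre of the orange handle of the loose hook rod (120 g), where to grasp: 18 x 18 mm across x and y, 60 long along z (up). Below it a black collar 30 x 30 x 6 mm (30 to 36 mm below this point), then a steel shank 9 mm thick, down to 108 mm below this point, where a level pin turns off along the rod's +y.
- rod_pin (a point): Middle of the rod's level pin: 108 mm below rod_grip and 15 mm from the shank's axis along the rod's +y. The pin is 7 mm thick and 30 mm long from the shank's axis to its end bead (9 mm ball). It goes through the eye along y and can turn in it.
- stand: Aluminium stand, fixed; origin on the worktop below the seat. Fork plate, top 115 mm up, 14 mm slot open to the stand's -x, 36 x 36 mm seat with 5 mm lips where the rod's collar rests. Hung, rod_grip is 151 mm above this origin, rod axes along the stand's. Lift the rod 10 to 15 mm, draw it out to -x by 50 mm or more; put it back the other way. The post behind (+x) is lower than the lips.
- bottle: White plastic bottle, 50 mm across, 124 high, loose; origin at its base. To be left alone.
- jar: White jar with a screw lid, 77 mm across, 91 high, loose; origin at its base. To be left alone.
- bench_timer: Small white bench timer, 58 x 62 x 16 mm, loose, flat on the worktop; origin at its base. To be left alone.

How it is judged:
On the way, in this order (a step that is already met when the one before it is completed fails the run):
1. the rod's pin is through the eye (distance between rod_pin and eye below 0.013 m and angle between the y axis of rod_pin and the y axis of eye, either way round below 0.35 rad), for 0.1 s.
2. the hatch is drawn down past 1.0 rad with the pin in the eye (value of joint hatch above 1 rad and distance between rod_pin and eye below 0.017 m), for 0.1 s.
3. the rod is out of the eye and the hatch stays down by itself (value of joint hatch above 1 rad and distance between rod_pin and eye above 0.04 m and contact force between rod and cabinet below 0.1 N), for 0.3 s.
At the end, for the whole second after the job is handed in: The hatch stays down (over 1.0 rad, at rest) held by its catch with nothing touching it, and the rod hangs in its stand: collar down in the seat (handle centre 147 to 155 mm above the stand's foot and within 9 mm of the seat's axis), upright within 0.1 rad, released (value of joint hatch above 1 rad and velocity of joint hatch between -0.05 and 0.05 rad/s and z of rod_grip in the frame of stand between 0.147 and 0.155 m and horizontal distance between rod_grip and stand below 0.009 m and angle between rod_grip's own z axis and vertical below 0.1 rad and contact force between rod and stand above 0.3 N).
It fails at once if the rod bears on the cupboard or its hatch with more than 25 N (contact force between rod and cabinet above 25 N).
It fails at once if the gripper or arm touches the cupboard or its hatch (contact force between any of the fingers, the arm and cabinet above 0.5 N).
It fails at once if the hatch snaps back towards shut (faster than 1.5 rad/s) (velocity of joint hatch below -1.5 rad/s).
It fails at once if the bottle, the jar or the timer is moved by more than 15 mm or tipped (distance of any of bottle, jar, bench_timer from where it was at the start of the episode above 0.015 m or angle between any of bottle, jar's own z axis and vertical above 0.3 rad).
It also fails if it takes over 72 s, if anything falls off the work surface, if the arm or the gripper's body presses on something with over 40 N, if the wrist force passes 120 N, or if a joint passes its speed limit or range.

## Working session

There is one attempt and no reset: what is moved stays moved. The work goes in short steps, Python scripts to look and compute and a shell command to move; the robot and the scene stay as the last step left them, time stands still between calls to the robot, and variables do not carry over. Pictures are saved under pics/ and viewed, at most 11 in all, crops included, and the job is handed in when it is done.

```bash
mkdir -p pics; ls
cat > h.py <<'E'
import numpy as np, cv2
from plant import ctrl
from scipy.spatial.transform import Rotation as R
def T_tool(o):
    T=np.eye(4); q=o['eef_rot']; T[:3,:3]=R.from_quat([q[1],q[2],q[3],q[0]]).as_matrix(); T[:3,3]=o['eef_pos']; return T
def cam(name):
    o=ctrl.get_obs(); rgb,d=ctrl.read_camera(name); p=ctrl.camera_params(name)
    T=p['T'] if 'T' in p else T_tool(o)@np.array(p['mount'])
    return rgb,d,np.array(p['mtx']),np.array(T)
def pts(d,K,T,mask=None):
    m=(d>0) if mask is None else (mask&(d>0))
    v,u=np.nonzero(m); z=d[v,u]
    P=np.c_[(u-K[0,2])/K[0,0]*z,-(v-K[1,2])/K[1,1]*z,-z]
    return P@T[:3,:3].T+T[:3,3],u,v
def save(n,rgb): cv2.imwrite('pics/'+n,rgb[:,:,::-1])
E
python3 - <<'E'
from h import *
print(ctrl.get_obs())
for c in ['scene','side']:
    rgb,d,K,T=cam(c); save(c+'1.png',rgb); print(c,K.tolist(),T.round(3).tolist(), [k for k in ctrl.camera_params(c)])
    for t in ['rod_grip','rod_pin','eye','hatch','cabinet','stand','bottle','jar','bench_timer']:
        print(c,t,[(np.round(r['xyz'],3).tolist(),round(r['conf'],2)) for r in ctrl.search_frame(c,t)[:2]])
E
```

```text
pics
{'t': 0.0, 'qpos': array([-1.32657434e+00,  3.51260443e-01,  1.65241704e+00,  3.50031283e-06,
        1.13911679e+00, -8.46218302e-02]), 'joint_velocities': array([-0.00124948,  0.00253903,  0.00055584, -0.00062568,  0.00066168,
       -0.00042706]), 'joint_torque': array([ 1.28216805e-03, -4.97313809e+01, -2.85252124e+01,  6.99494127e-02,
        2.57713103e-02, -1.16090068e-04]), 'eef_pos': array([ 0.17757549, -0.52028408,  0.3021908 ]), 'eef_rot': array([-5.99021826e-04,  9.86513086e-01,  1.63681309e-01, -4.63094774e-05]), 'contact_force': array([-0.07363552, -0.28667847, -0.59964644]), 'ft_torque': array([0.00105831, 0.01943727, 0.01645101]), 'finger_force': 0.0, 'finger_gap': 0.0929543652654224}
scene [[381.57092731647504, 0.0, 319.2994618906023], [0.0, 381.57092731647504, 195.64246674861127], [0.0, 0.0, 1.0]] [[-0.759, 0.372, -0.535, 0.038], [-0.651, -0.459, 0.604, 0.723], [-0.021, 0.807, 0.591, 0.732], [0.0, 0.0, 0.0, 1.0]] ['mtx', 'T']
scene rod_grip [([0.637, 0.213, 0.138], 0.28)]
scene rod_pin [([0.467, -0.194, 0.133], 0.53)]
scene eye [([0.636, 0.212, 0.139], 0.65)]
s
[... 273 characters left out ...]
de [[434.1085625832152, 0.0, 315.52666399932], [0.0, 434.1085625832152, 205.92210282866216], [0.0, 0.0, 1.0]] [[-0.953, 0.195, -0.233, 0.249], [-0.303, -0.636, 0.709, 1.057], [-0.01, 0.747, 0.665, 1.016], [0.0, 0.0, 0.0, 1.0]] ['mtx', 'T']
side rod_grip [([0.469, -0.195, 0.134], 0.67)]
side rod_pin [([0.471, -0.191, 0.129], 0.46)]
side eye [([0.639, 0.215, 0.145], 0.73)]
side hatch [([0.637, 0.216, 0.146], 0.92), ([0.687, 0.292, 0.162], 0.22)]
side cabinet [([0.538, -0.074, 0.07], 0.67), ([0.685, 0.294, 0.168], 0.57)]
side stand [([0.49, -0.183, 0.009], 0.7)]
side bottle [([0.537, -0.076, 0.071], 0.81)]
side jar [([0.598, 0.482, 0.089], 0.72)]
side bench_timer [([0.422, 0.003, 0.015], 0.59)]
```

Run:
```python
from h import *
for c in ['scene','side']:
    rgb,d,K,T=cam(c)
    P,u,v=pts(d,K,T); col=rgb[v,u].astype(int)
    r,g,b=col.T
    blue=(b>r+40)&(b>g+15)&(P[:,2]>0.03); org=(r>150)&(r>b+80)&(P[:,2]>0.03)&(P[:,0]<0.8)
    for n,m in [('blue',blue),('org',org)]:
        Q=P[m]; print(c,n,len(Q)); 
        if len(Q)<10: continue
        print(np.percentile(Q,[2,25,50,75,98],axis=0).round(3).tolist(), 'px',u[m].min(),u[m].max(),v[m].min(),v[m].max())
        if n=='blue':
            C=Q-np.median(Q,0); w,s,V=np.linalg.svd(C[np.abs(C).max(1)<.15],full_matrices=False); print('normal',V[2].round(3))
```

```text
scene blue 4282
[[0.636, -1.159, 0.032], [0.638, 0.122, 0.061], [0.64, 0.229, 0.092], [0.786, 0.31, 0.145], [2.532, 0.769, 0.196]] px 0 357 3 364
normal [-1.     0.006 -0.01 ]
scene org 10400
[[0.334, -1.436, 0.042], [0.375, 0.452, 0.078], [0.413, 0.51, 0.081], [0.475, 0.571, 0.083], [0.672, 0.652, 0.242]] px 151 514 15 399
side blue 1995
[[0.635, -1.221, 0.032], [0.637, -0.699, 0.058], [0.769, 0.107, 0.086], [2.392, 0.251, 0.137], [2.593, 0.75, 0.199]] px 9 319 4 399
normal [0.542 0.302 0.784]
side org 7135
[[0.329, 0.389, 0.043], [0.374, 0.466, 0.078], [0.419, 0.541, 0.082], [0.467, 0.606, 0.085], [0.504, 0.658, 0.127]] px 268 440 0 399
```

View pics/side1.png

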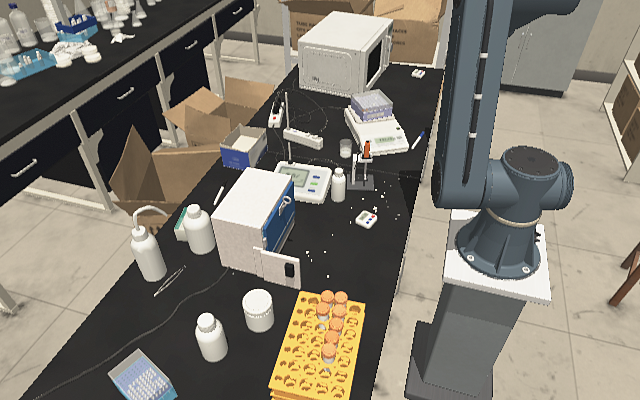

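View pics/scene1.png

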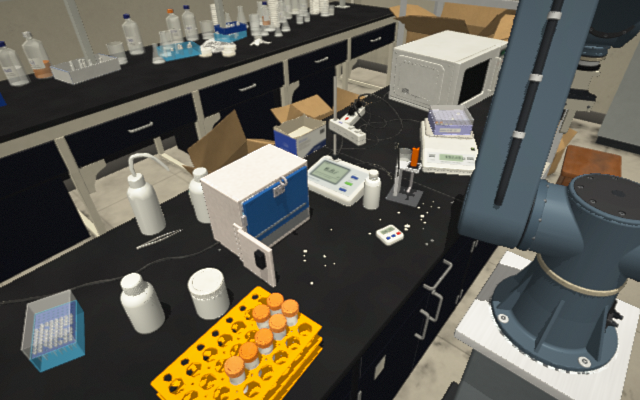

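Run:
```python
from h import *
ims=[]
for c in ['scene','side']:
    rgb,d,K,T=cam(c)
    P,u,v=pts(d,K,T); r,g,b=rgb[v,u].astype(int).T
    s=(np.abs(P[:,0]-.47)<.1)&(np.abs(P[:,1]+.19)<.09)
    o=s&(r>b+60)&(P[:,2]>.05); print(c,'handle',np.percentile(P[o],[3,50,97],axis=0).round(3).tolist(),o.sum(), u[o].min(),u[o].max(),v[o].min(),v[o].max())
    for lo,hi in [(.003,.02),(.105,.125)]:
        m=s&(P[:,2]>lo)&(P[:,2]<hi)&~o
        if m.sum()>8:
            q=P[m]; print(lo,m.sum(),np.percentile(q,[3,50,97],axis=0).round(3).tolist(),cv2.minAreaRect((q[:,:2]*1000).astype(np.float32)))
    e=(P[:,0]>.58)&(P[:,0]<.631)&(np.abs(P[:,1]-.22)<.09)&(P[:,2]>.12)&(P[:,2]<.26)
    print('eye',e.sum(),np.percentile(P[e],[2,50,98],axis=0).round(3).tolist())
    top=(P[:,2]>.195)&(P[:,2]<.215)&(P[:,0]>.6)&(P[:,0]<.85)&(P[:,1]>.05)&(P[:,1]<.4)
    print('top',top.sum(),cv2.minAreaRect((P[top][:,:2]*1000).astype(np.float32)),np.median(P[top][:,2]))
    bl=(P[:,0]>.6)&(P[:,0]<.66)&(b>r+40)&(P[:,1]>0)&(P[:,1]<.4); q=P[bl]; print('hatch',np.percentile(q,[1,50,99],axis=0).round(4).tolist(),np.polyfit(q[:,1],q[:,0],1))
    for (x,y,z) in [(.47,-.194,.1),(.61,.215,.2)]:
        p=np.linalg.inv(T)@[x,y,z,1]; uu=int(K[0,2]-K[0,0]*p[0]/p[2]); vv=int(K[1,2]+K[1,1]*p[1]/p[2])
        a=rgb[max(vv-38,0):,:][:75,max(uu-50,0):uu+50]; print('crop',c,uu-50,vv-38); ims.append(cv2.resize(a,(400,300),interpolation=cv2.INTER_CUBIC))
save('crop2.png',np.vstack([np.hstack(ims[:2]),np.hstack(ims[2:])]))
```

```text
scene handle [[0.463, -0.206, 0.123], [0.47, -0.194, 0.154], [0.479, -0.19, 0.18]] 130 410 419 147 166
0.003 495 [[0.433, -0.244, 0.003], [0.48, -0.19, 0.006], [0.538, -0.148, 0.012]] ((461.63409423828125, -192.5847625732422), (199.93740844726562, 151.24205017089844), 8.746620178222656)
0.105 184 [[0.451, -0.218, 0.109], [0.484, -0.187, 0.116], [0.517, -0.154, 0.123]] ((510.58233642578125, -170.30307006835938), (148.00100708007812, 72.88520050048828), 42.1894416809082)
eye 65 [[0.604, 0.199, 0.187], [0.619, 0.203, 0.212], [0.63, 0.205, 0.227]]
top 3256 ((700.5325927734375, 201.47994995117188), (241.9508056640625, 192.9057159423828), 89.13981628417969) 0.20546382127975
hatch [[0.6351, 0.0983, 0.0625], [0.638, 0.2184, 0.1375], [0.6442, 0.3094, 0.1964]] [0.00763513 0.63659282]
crop scene 362 133
crop scene 231 150
side handle [[0.462, -0.2, 0.125], [0.47, -0.193, 0.153], [0.478, -0.189, 0.185]] 80 364 369 141 157
0.003 954 [[0.374, -0.271, 0.003], [0.456, -0.186, 0.006], [0.545, -0.106, 0.013]] ((468.90380859375, -189.58116149902344), (198.4631805419922, 179.1466064453125), 0.538356363773346)
0.105 124 [[0.452, -0.222, 0.109], [0.489, -0.187, 0.119], [0.515, -0.166, 0.124]] ((482.1119689941406, -190.76675415039062), (66.42498779296875, 58.061824798583984), 17.954280853271484)
eye 56 [[0.604, 0.2, 0.19], [0.619, 0.203, 0.212], [0.63, 0.207, 0.23]]
top 3170 ((701.4019165039062, 201.86160278320312), (191.46298217773438, 245.37257385253906), 0.009489072486758232) 0.20731310686237142
hatch [[0.6344, 0.0995, 0.0644], [0.6367, 0.2302, 0.1458], [0.6445, 0.3097, 0.2]] [0.00945953 0.63517777]
crop side 315 124
crop side 237 168
```

View pics/crop2.png

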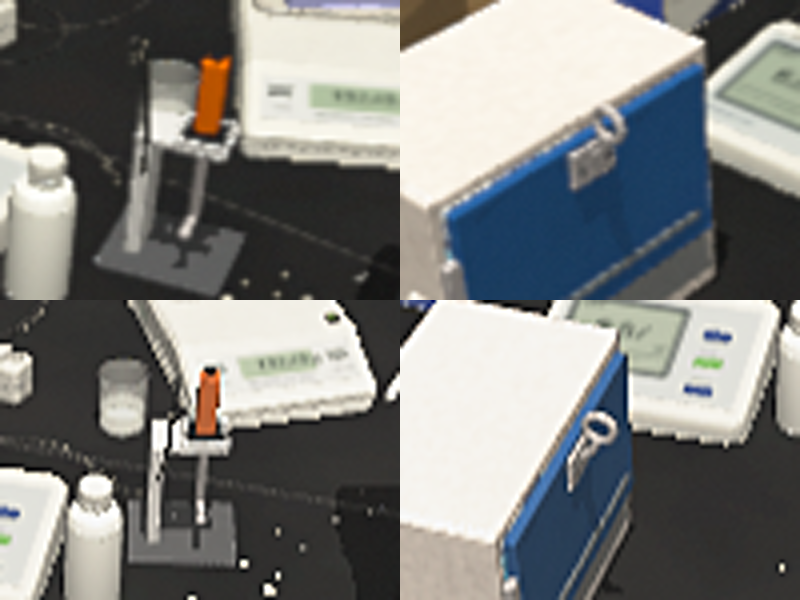

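```bash
cat >> h.py <<'E'
def to_tool(target,yaw=None):
    "print shift in move units from current pose to a world TCP target"
    o=ctrl.get_obs(); T=T_tool(o); s=T[:3,:3].T@(np.array(target)-T[:3,3])
    y=np.arctan2(T[1,0],T[0,0]); print('pos',T[:3,3].round(4),'yaw',round(np.degrees(y),2),'shift/150',(s/.15).round(3),'F',o['contact_force'].round(1),'gap',round(o['finger_gap'],4),'t',round(o['t'],2))
    if yaw is not None: print('turn/45',round(-(yaw-np.degrees(y))/45,3))
E
python3 -c "
from h import *
p=ctrl.camera_params('wrist'); print(np.round(p['mount'],3).tolist(),np.round(p['mtx'],1).tolist())
to_tool([.40,-.24,.36])"
```

```text
[[-0.001, 0.96, 0.279, 0.079], [1.0, 0.001, 0.0, -0.0], [-0.0, 0.279, -0.96, -0.084], [0.0, 0.0, 0.0, 1.0]] [[298.3, 0.0, 319.3], [0.0, 298.3, 199.2], [0.0, 0.0, 1.0]]
pos [ 0.1776 -0.5205  0.3027] yaw 18.84 shift/150 [ 2.007 -1.291 -0.382] F [ 0.2  0.1 -0.6] gap 0.0932 t 1.2
```

```bash
python3 -m inch '[[[0.35,-0.22,-0.38,0,93],[0.7,-0.45,-0.38,0,93],[1,-0.65,-0.38,0,93],[1,-0.65,-0.38,0,93]]]'; python3 -m inch '[[[0.35,-0.22,0,0.1,93],[0.7,-0.45,0,0.3,93],[0.8,-0.6,0,0.42,93],[0.8,-0.6,0,0.42,93],[0.8,-0.6,0,0.42,93]]]'
python3 - <<'E'
from h import *
to_tool([.47,-.195,.216])
rgb,d,K,T=cam('wrist'); save('w1.png',rgb)
P,u,v=pts(d,K,T); r,g,b=rgb[v,u].astype(int).T
o=(r>b+60)&(P[:,2]>.08)&(np.hypot(P[:,0]-.47,P[:,1]+.19)<.06)
print('handle',o.sum(),np.percentile(P[o],[1,50,99],axis=0).round(4).tolist())
t=o&(P[:,2]>.174); print('top',t.sum(),cv2.minAreaRect((P[t][:,:2]*1000).astype(np.float32)),np.median(P[t],0))
s=(np.hypot(P[:,0]-.49,P[:,1]+.19)<.09)
for lo,hi in [(.003,.02),(.108,.13)]:
    m=s&(P[:,2]>lo)&(P[:,2]<hi)&~o; print(lo,m.sum(),cv2.minAreaRect((P[m][:,:2]*1000).astype(np.float32)),np.median(P[m],0))
np.savez('w1.npz',rgb=rgb,d=d,K=K,T=T)
E
```

```text
t: 1.7
eef_pos: [0.2896, -0.3776, 0.3603]
eef_rot: [0.0, 0.986, 0.165, 0.0]
contact_force: [-0.7, -1.1, -0.6]
finger_gap: 0.0931
finger_force: 0.0
t: 2.33
eef_pos: [0.3724, -0.2569, 0.3597]
eef_rot: [0.0, 1.0, 0.0, -0.0]
contact_force: [-0.3, 0.2, 0.6]
finger_gap: 0.093
finger_force: 0.0
pos [ 0.3724 -0.2569  0.3597] yaw 0.0 shift/150 [ 0.651 -0.413  0.958] F [-0.3  0.2  0.6] gap 0.093 t 2.33
handle 496 [[0.4635, -0.2115, 0.1396], [0.4721, -0.206, 0.1816], [0.4828, -0.1917, 0.1854]]
top 363 ((473.12115478515625, -201.4574737548828), (18.36391830444336, 17.90770149230957), 15.981361389160156) [ 0.47251811 -0.20379862  0.18217117]
0.003 3659 ((490.40057373046875, -190.6487579345703), (177.6681365966797, 177.58297729492188), 77.22557830810547) [ 0.48383767 -0.21795591  0.00746956]
0.108 2315 ((483.55340576171875, -187.492431640625), (69.09228515625, 63.69481658935547), 13.807554244995117) [ 0.49618387 -0.19943112  0.11760588]
```

View pics/w1.png

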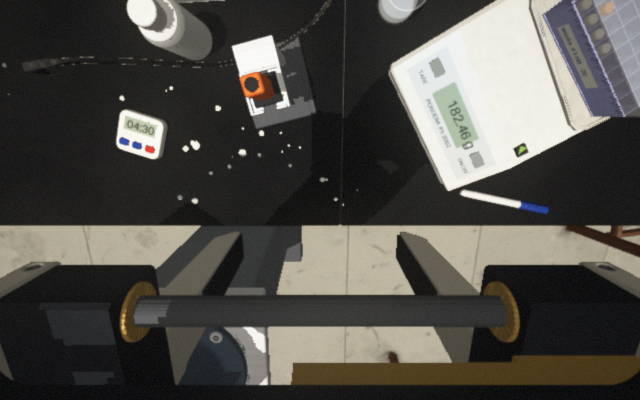

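```bash
python3 -m inch '[[[0.3,-0.18,0,-0.22,93],[0.6,-0.32,0,-0.45,93],[0.68,-0.36,0,-0.68,93],[0.68,-0.36,0,-0.9,93],[0.68,-0.36,0,-1,93]]]'; python3 -m inch '[[[0,0,0.1,-0.22,93],[0,0,0.2,-0.45,93],[0,0,0.3,-0.68,93],[0,0,0.3,-0.9,93],[0,0,0.3,-1,93]]]';python3 -m inch '[[[0,0,0,-0.2,93],[0,0,0,-0.33,93],[0,0,0,-0.33,93]]]'
python3 - <<'E'
from h import *
to_tool([.474,-.203,.216],105)
rgb,d,K,T=cam('wrist'); save('w2.png',rgb)
P,u,v=pts(d,K,T); r,g,b=rgb[v,u].astype(int).T
o=(r>b+60)&(P[:,2]>.08)&(np.hypot(P[:,0]-.47,P[:,1]+.2)<.06)
t=o&(P[:,2]>.174); print('top',t.sum(),cv2.minAreaRect((P[t][:,:2]*1000).astype(np.float32)),np.median(P[t],0))
s=(np.hypot(P[:,0]-.49,P[:,1]+.19)<.09)
m=s&(P[:,2]>.108)&(P[:,2]<.13)&~o&(r>120); print(m.sum(),cv2.minAreaRect((P[m][:,:2]*1000).astype(np.float32)),np.median(P[m],0))
E
```

```text
t: 3.0
eef_pos: [0.4746, -0.2032, 0.3594]
eef_rot: [-0.0, 0.923, 0.384, -0.0]
contact_force: [-0.2, 0.5, 0.6]
finger_gap: 0.093
finger_force: 0.0
t: 3.62
eef_pos: [0.4744, -0.2034, 0.3144]
eef_rot: [-0.0, 0.706, 0.708, -0.0]
contact_force: [0.9, -0.1, -0.3]
finger_gap: 0.0931
finger_force: 0.0
t: 4.0
eef_pos: [0.4745, -0.2031, 0.3146]
eef_rot: [-0.0, 0.611, 0.792, -0.0]
contact_force: [-0.7, -0.2, -0.3]
finger_gap: 0.0932
finger_force: 0.0
pos [ 0.4745 -0.2031  0.3146] yaw 104.71 shift/150 [ 0.002 -0.003  0.657] F [-0.7 -0.2 -0.3] gap 0.0932 t 4.0
turn/45 -0.006
top 1116 ((473.582763671875, -188.39402770996094), (101.64312744140625, 39.700992584228516), 14.847268104553223) [ 0.51280093 -0.16930851  0.33609751]
1759 ((486.87750244140625, -197.3230743408203), (68.08259582519531, 41.94706344604492), 13.501787185668945) [ 0.49931304 -0.18968259  0.11727928]
```

View pics/w2.png

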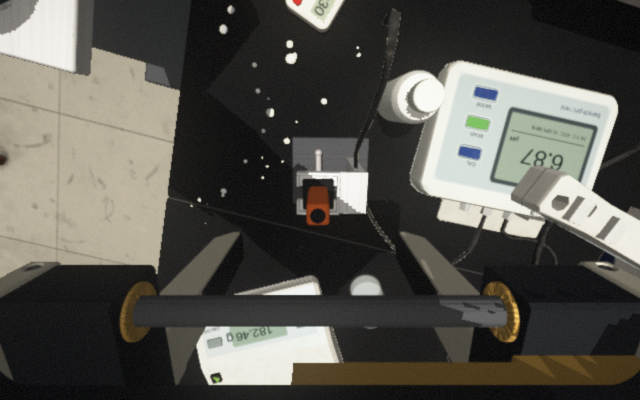

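```bash
python3 -m inch '[[[0,0,0.3,0,93],[0,0,0.55,0,93],[0,0,0.657,0,93],[0,0,0.657,0,93],[0,0,0.657,0,50],[0,0,0.657,0,10],[0,0,0.657,0,10],[0,0,0.657,0,10],[0,0,0.657,0,10],[0,0,0.657,0,10],[0,0,0.657,0,10]]]'
python3 -c "
from h import *
to_tool([.474,-.203,.216],105)"
```

```text
t: 5.42
eef_pos: [0.4747, -0.202, 0.2162]
eef_rot: [-0.0, 0.61, 0.792, -0.0]
contact_force: [0.3, -0.3, 0.5]
finger_gap: 0.0275
finger_force: 0.0
pos [ 0.4747 -0.202   0.2162] yaw 104.79 shift/150 [-0.006 -0.006  0.001] F [ 0.3 -0.3  0.5] gap 0.0275 t 5.42
turn/45 -0.005
```

```bash
python3 -m inch '[[[0,0,0,0,10],[0,0,0,0,10],[0,0,0,0,10],[0,0,0,0,10],[0,0,0,0,10]]]'
python3 -c "
from h import *
to_tool([.474,-.203,.216],105)"
```

```text
t: 6.05
eef_pos: [0.4746, -0.202, 0.2162]
eef_rot: [-0.0, 0.61, 0.792, -0.0]
contact_force: [-0.7, -0.3, -0.4]
finger_gap: 0.0181
finger_force: 30.0
pos [ 0.4746 -0.202   0.2162] yaw 104.79 shift/150 [-0.006 -0.006  0.001] F [-0.7 -0.3 -0.4] gap 0.0181 t 6.05
turn/45 -0.005
```

```bash
python3 -m inch '[[[0,0,-0.05,0,10],[0,0,-0.09,0,10],[0,0,-0.09,0,10],[0,-0.15,-0.09,0,10],[0,-0.35,-0.09,0,10],[0,-0.5,-0.09,0,10],[0,-0.5,-0.09,0,10],[0,-0.5,-0.4,0,10],[0,-0.5,-0.75,0,10],[0,-0.5,-1,0,10],[0,-0.5,-1,0,10]]]'
python3 - <<'E'
from h import *
to_tool([.474,-.203,.216],90)
rgb,d,K,T=cam('side'); save('s2.png',cv2.resize(rgb[80:280,200:460],(780,600)))
for t in ['rod_pin','rod_grip','eye']: print(t,[(np.round(r['xyz'],3).tolist(),round(r['conf'],2)) for r in ctrl.search_frame('side',t)[:2]])
E
```

```text
t: 7.42
eef_pos: [0.4035, -0.2213, 0.3687]
eef_rot: [0.003, 0.61, 0.792, 0.0]
contact_force: [0.2, 0.3, -2.2]
finger_gap: 0.0183
finger_force: 30.0
pos [ 0.4035 -0.2213  0.3687] yaw 104.81 shift/150 [0.002 0.482 1.02 ] F [ 0.2  0.3 -2.2] gap 0.0183 t 7.42
turn/45 0.329
rod_pin [([0.402, -0.211, 0.277], 0.6)]
rod_grip [([0.399, -0.215, 0.28], 0.65), ([0.49, -0.191, 0.008], 0.44)]
eye [([0.639, 0.218, 0.144], 0.71)]
```

View pics/s2.png

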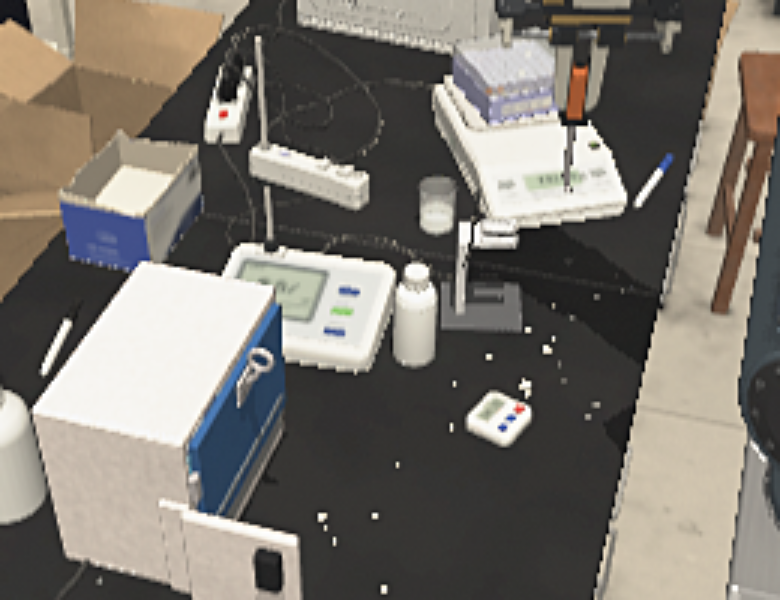

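```bash
python3 -m inch '[[[0.2,0.2,-0.1,0,10],[0.45,0.45,-0.2,0,10],[0.75,0.75,-0.2,0,10],[1,1,-0.2,0.1,10],[1,1,-0.2,0.33,10]]]'; python3 -c "
from h import *
to_tool([.610,.138,.392],90)"
```

```text
t: 8.25
eef_pos: [0.5099, -0.0349, 0.3945]
eef_rot: [-0.001, 0.708, 0.707, -0.001]
contact_force: [-0.4, -0.3, -1.4]
finger_gap: 0.0176
finger_force: 30.0
pos [ 0.5099 -0.0349  0.3945] yaw 89.91 shift/150 [1.154 0.665 0.016] F [-0.4 -0.3 -1.4] gap 0.0176 t 8.25
turn/45 -0.002
```

```bash
python3 -m inch '[[[0.25,0.17,0,0,10],[0.55,0.4,0,0,10],[0.85,0.6,0,0,10],[1,0.665,0,0,10],[1,0.665,0,0,10],[1,0.665,0,0,10]]]'
python3 - <<'E'
from h import *
to_tool([.610,.138,.392],90)
rgb,d,K,T=cam('wrist'); save('w3.png',rgb)
P,u,v=pts(d,K,T); r,g,b=rgb[v,u].astype(int).T
o=ctrl.get_obs()['eef_pos']
m=(P[:,0]<.632)&(P[:,0]>.57)&(P[:,1]>.15)&(P[:,1]<.25)&(P[:,2]>.17)&(P[:,2]<.25)
print('eye',m.sum(),np.percentile(P[m],[0,2,25,50,75,98,100],axis=0).round(4).tolist(),u[m].min(),u[m].max(),v[m].min(),v[m].max())
q=(abs(P[:,0]-o[0])<.03)&(P[:,1]>o[1]-.01)&(P[:,1]<o[1]+.045)&(P[:,2]>.18)&(P[:,2]<.25)
print('pin',q.sum(),np.percentile(P[q],[0,2,25,50,75,98,100],axis=0).round(4).tolist() if q.sum() else '',)
if q.sum(): print(u[q].min(),u[q].max(),v[q].min(),v[q].max(),np.polyfit(P[q][:,1],P[q][:,0],1))
E
```

```text
t: 9.0
eef_pos: [0.6086, 0.1115, 0.3953]
eef_rot: [-0.0, 0.708, 0.707, -0.001]
contact_force: [-0.3, -0.7, -1.8]
finger_gap: 0.0179
finger_force: 30.0
pos [0.6086 0.1115 0.3953] yaw 89.93 shift/150 [0.176 0.009 0.022] F [-0.3 -0.7 -1.8] gap 0.0179 t 9.0
turn/45 -0.002
eye 273 [[0.605, 0.198, 0.1894], [0.6058, 0.1982, 0.2055], [0.6116, 0.1991, 0.2227], [0.6179, 0.2006, 0.2261], [0.6244, 0.2021, 0.2274], [0.6306, 0.2038, 0.2292], [0.6318, 0.204, 0.2302]] 314 346 94 102
pin 512 [[0.6049, 0.1017, 0.1801], [0.6056, 0.1053, 0.1814], [0.6082, 0.1173, 0.1958], [0.6107, 0.128, 0.2267], [0.6375, 0.1396, 0.228], [0.6384, 0.1528, 0.247], [0.6385, 0.1562, 0.2498]]
314 350 148 210 [-0.00288876  0.61800476]
```

View pics/w3.png

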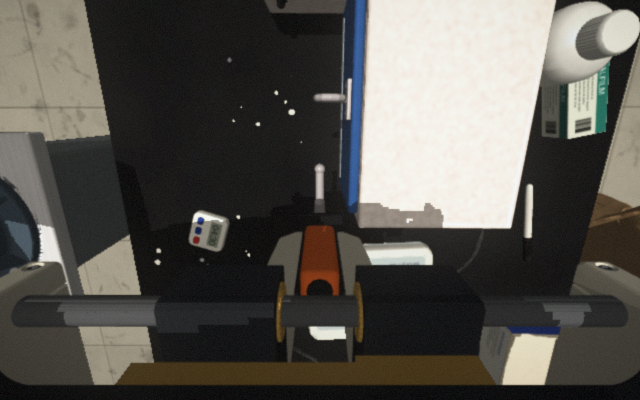

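Run:
```python
from h import *
from scipy.optimize import least_squares
for c in ['wrist','side','scene']:
    rgb,d,K,T=cam(c); P,u,v=pts(d,K,T); r,g,b=rgb[v,u].astype(int).T
    m=(P[:,0]<.636)&(P[:,0]>.58)&(abs(P[:,1]-.201)<.02)&(P[:,2]>.17)&(P[:,2]<.25)&(abs(b-r)<40)
    q=P[m]
    # silhouette circle fit in xz on outer wire
    if c=='wrist':
        for x0 in np.arange(.604,.634,.003):
            k=(q[:,0]>=x0)&(q[:,0]<x0+.003); 
            if k.sum(): print(round(x0+.0015,4),k.sum(),np.percentile(q[k][:,2],[50,95]).round(4),np.median(q[k][:,1]).round(4))
        f=lambda p:np.hypot(q[:,0]-p[0],q[:,2]-p[1])-13.5e-3
        k=q[:,0]<.628;q=q[k]; s=least_squares(f,[.616,.213],loss='soft_l1',f_scale=.001); print('fit',s.x,np.std(s.fun))
        w=(abs(P[:,0]-.6086)<.012)&(P[:,1]>.118)&(P[:,1]<.155)&(P[:,2]>.20)&(P[:,2]<.24); print('pin',w.sum(),np.percentile(P[w],[2,50,98],axis=0).round(4).tolist())
        w=(P[:,2]>.2)&(P[:,2]<.212)&(P[:,1]>.12)&(P[:,1]<.25)&(r>150); print('cab top front x',np.percentile(P[w][:,0],[0.5,5,95,99.5]),np.median(P[w][:,2]))
    else:
        k=(q[:,2]>.195)&(q[:,0]<.632);q=q[k]
        f=lambda p:np.hypot(q[:,0]-p[0],q[:,2]-p[1])-11e-3
        s=least_squares(f,[.616,.213],loss='soft_l1',f_scale=.002); print(c,len(q),'fit',s.x,np.std(s.fun),q.min(0),q.max(0),np.median(q,0))
        w=(abs(P[:,0]-.6086)<.015)&(abs(P[:,1]-.11)<.05)&(P[:,2]>.20)&(P[:,2]<.30)&(abs(r-b)<40); print('shank',w.sum(),np.percentile(P[w],[2,50,98],axis=0).round(4).tolist() if w.sum() else '')
```

```text
0.6055 23 [0.2196 0.2237] 0.2009
0.6085 24 [0.2243 0.2256] 0.2009
0.6115 32 [0.2261 0.2279] 0.2008
0.6145 32 [0.2276 0.229 ] 0.2007
0.6175 32 [0.2282 0.2296] 0.2007
0.6205 28 [0.2276 0.2289] 0.2003
0.6235 35 [0.2272 0.2286] 0.2003
0.6265 32 [0.2251 0.2272] 0.2004
0.6295 26 [0.2215 0.2237] 0.2005
0.6325 21 [0.1823 0.2166] 0.1994
0.6355 124 [0.1904 0.193 ] 0.1994
fit [0.6183065  0.21465611] 0.0015995481859241987
pin 274 [[0.6064, 0.1185, 0.2252], [0.6099, 0.1333, 0.2274], [0.6126, 0.146, 0.2298]]
cab top front x [0.64851066 0.65494567 0.78930573 0.79607203] 0.20704854852123475
side 48 fit [0.61580072 0.21609332] 0.0028704611353704327 [0.60215176 0.19874507 0.19518163] [0.62897871 0.20735135 0.22955096] [0.61709389 0.20341566 0.21455294]
shank 76 [[0.6008, 0.1116, 0.225], [0.6066, 0.1174, 0.2508], [0.6161, 0.1463, 0.2985]]
scene 56 fit [0.61621505 0.21456547] 0.0021550850895135586 [0.60349568 0.1975592  0.19560435] [0.63059958 0.20638806 0.22766619] [0.61650702 0.2027194  0.21382287]
shank 131 [[0.5941, 0.1076, 0.2225], [0.6064, 0.1163, 0.2535], [0.6169, 0.1457, 0.2998]]
```

```bash
python3 -m inch '[[[0,0.056,0.063,0,10],[0,0.056,0.063,0,10],[0.15,0.056,0.063,0,10],[0.28,0.056,0.063,0,10],[0.28,0.056,0.063,0,10],[0.28,0.056,0.063,0,10]]]'
python3 - <<'E'
from h import *
to_tool([.617,.1865,.386],90)
rgb,d,K,T=cam('wrist'); P,u,v=pts(d,K,T); r,g,b=rgb[v,u].astype(int).T
o=ctrl.get_obs()['eef_pos']
m=(P[:,0]<.634)&(P[:,0]>.59)&(abs(P[:,1]-.201)<.006)&(P[:,2]>.18)&(P[:,2]<.25)&(abs(b-r)<40); q=P[m]
print('ring top',np.percentile(q[:,2],90),'x range',q[:,0].min(), 'y',np.median(q[:,1]))
w=(abs(P[:,0]-o[0])<.014)&(P[:,1]>o[1]+.01)&(P[:,1]<.196)&(P[:,2]>.19)&(P[:,2]<.24)&(abs(b-r)<40); print('pin',w.sum(),np.percentile(P[w],[2,50,98],axis=0).round(4).tolist())
a=rgb[40:240,220:420]; save('w4.png',cv2.resize(a,(600,600),interpolation=cv2.INTER_CUBIC))
E
```

```text
t: 9.95
eef_pos: [0.6172, 0.1543, 0.3867]
eef_rot: [0.0, 0.707, 0.707, -0.0]
contact_force: [0.7, -1.2, -1.3]
finger_gap: 0.0179
finger_force: 30.0
pos [0.6172 0.1543 0.3867] yaw 89.98 shift/150 [ 0.214 -0.001  0.005] F [ 0.7 -1.2 -1.3] gap 0.0179 t 9.95
turn/45 -0.001
ring top 0.22826719175323326 x range 0.6043392287326782 y 0.20235586667001476
pin 246 [[0.6151, 0.1647, 0.2161], [0.6183, 0.1779, 0.2185], [0.6214, 0.1892, 0.2204]]
```

View pics/w4.png

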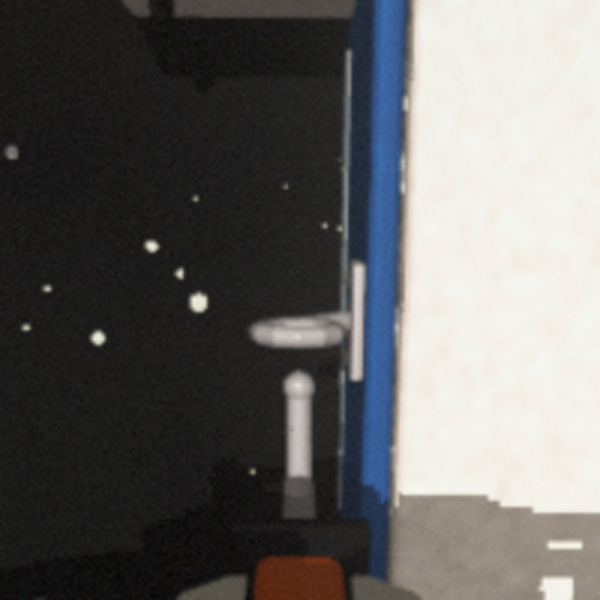

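```bash
python3 -m inch '[[[0.08,0,0,0,10],[0.16,0,0,0,10],[0.22,0,0,0,10],[0.22,0,0,0,10],[0.22,0,0,0,10],[0.22,0,0,0,10]]]'
python3 - <<'E'
from h import *
to_tool([.617,.1865,.386],90)
# swing path of the eye from the hinge, assumed hinge (x .617+.030, z .055)
for t in np.arange(0,1.6,.1):
    print(round(t,1),'x %.4f z %.4f'%(-(.158*np.sin(t)+.03*np.cos(t))+.03, .158*np.cos(t)-.03*np.sin(t)-.158),'units ty %.2f tz %.2f'%((-(.158*np.sin(t)+.03*np.cos(t))+.03)/.15,-(.158*np.cos(t)-.03*np.sin(t)-.158)/.15))
E
```

```text
t: 10.75
eef_pos: [0.6173, 0.1868, 0.3868]
eef_rot: [0.0, 0.708, 0.707, -0.0]
contact_force: [-0.4, 0.2, -0.4]
finger_gap: 0.0181
finger_force: 30.0
pos [0.6173 0.1868 0.3868] yaw 89.92 shift/150 [-0.002 -0.002  0.005] F [-0.4  0.2 -0.4] gap 0.0181 t 10.75
turn/45 -0.002
0.0 x 0.0000 z 0.0000 units ty 0.00 tz -0.00
0.1 x -0.0156 z -0.0038 units ty -0.10 tz 0.03
0.2 x -0.0308 z -0.0091 units ty -0.21 tz 0.06
0.3 x -0.0454 z -0.0159 units ty -0.30 tz 0.11
0.4 x -0.0592 z -0.0242 units ty -0.39 tz 0.16
0.5 x -0.0721 z -0.0337 units ty -0.48 tz 0.22
0.6 x -0.0840 z -0.0445 units ty -0.56 tz 0.30
0.7 x -0.0947 z -0.0565 units ty -0.63 tz 0.38
0.8 x -0.1042 z -0.0694 units ty -0.69 tz 0.46
0.9 x -0.1124 z -0.0833 units ty -0.75 tz 0.56
1.0 x -0.1192 z -0.0979 units ty -0.79 tz 0.65
1.1 x -0.1244 z -0.1131 units ty -0.83 tz 0.75
1.2 x -0.1281 z -0.1287 units ty -0.85 tz 0.86
1.3 x -0.1303 z -0.1446 units ty -0.87 tz 0.96
1.4 x -0.1308 z -0.1607 units ty -0.87 tz 1.07
1.5 x -0.1297 z -0.1767 units ty -0.86 tz 1.18
```

```bash
python3 -m inch '[[[0,-0.05,0.015,0,10],[0,-0.1,0.03,0,10],[0,-0.21,0.06,0,10],[0,-0.3,0.11,0,10],[0,-0.39,0.16,0,10],[0,-0.48,0.22,0,10],[0,-0.56,0.3,0,10],[0,-0.63,0.38,0,10],[0,-0.69,0.46,0,10],[0,-0.69,0.46,0,10],[0,-0.69,0.46,0,10]]]'
python3 - <<'E'
from h import *
to_tool([.617,.1865,.386],90)
rgb,d,K,T=cam('wrist'); P,u,v=pts(d,K,T); r,g,b=rgb[v,u].astype(int).T
save('w5.png',rgb)
E
```

```text
t: 12.12
eef_pos: [0.514, 0.1872, 0.3182]
eef_rot: [0.0, 0.707, 0.707, 0.0]
contact_force: [1.0, -1.1, 2.2]
finger_gap: 0.0181
finger_force: 30.0
pos [0.514  0.1872 0.3182] yaw 89.94 shift/150 [-0.004  0.687 -0.452] F [ 1.  -1.1  2.2] gap 0.0181 t 12.12
turn/45 -0.001
```

View pics/w5.png

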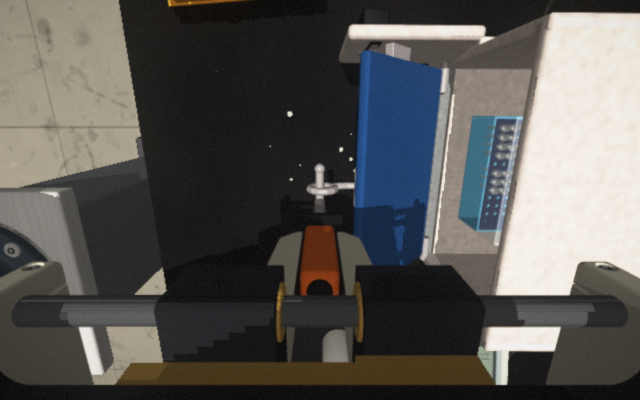

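```bash
python3 -m inch '[[[0,-0.03,0.05,0,10],[0,-0.06,0.1,0,10],[0,-0.08,0.14,0,10],[0,-0.1,0.19,0,10],[0,-0.12,0.24,0,10],[0,-0.12,0.24,0,10],[0,-0.12,0.24,0,10]]]'; python3 -m inch '[[[0,-0.01,0.03,0,10],[0,-0.02,0.05,0,10],[0,-0.02,0.05,0,10]]]'; python3 -m inch '[[[0,-0.01,0.03,0,10],[0,-0.02,0.05,0,10],[0,-0.02,0.05,0,10]]]'
```

```text
t: 13.05
eef_pos: [0.4957, 0.1872, 0.2817]
eef_rot: [-0.0, 0.707, 0.707, -0.0]
contact_force: [1.9, 0.8, 1.2]
finger_gap: 0.018
finger_force: 30.0
t: 13.42
eef_pos: [0.4927, 0.1872, 0.274]
eef_rot: [-0.0, 0.707, 0.707, -0.0]
contact_force: [2.5, -0.1, 1.8]
finger_gap: 0.0182
finger_force: 30.0
t: 13.8
eef_pos: [0.4897, 0.1872, 0.2665]
eef_rot: [-0.0, 0.707, 0.707, -0.0]
contact_force: [3.7, -0.1, 1.4]
finger_gap: 0.0183
finger_force: 30.0
```

```bash
python3 -m inch '[[[0,0.005,0.03,0,10],[0,0.005,0.05,0,10],[0,0.005,0.05,0,10]]]'; python3 -m inch '[[[0,0,0.03,0,10],[0,0,0.05,0,10],[0,0,0.05,0,10]]]'
```

```text
t: 14.18
eef_pos: [0.4902, 0.1872, 0.2587]
eef_rot: [-0.0, 0.707, 0.707, -0.001]
contact_force: [-0.1, -0.2, 1.8]
finger_gap: 0.0179
finger_force: 30.0
t: 14.55
eef_pos: [0.4901, 0.1872, 0.2518]
eef_rot: [-0.001, 0.707, 0.707, -0.001]
contact_force: [-5.6, -0.4, 11.5]
finger_gap: 0.0182
finger_force: 30.0
```

```bash
python3 -m inch '[[[0,0,-0.02,0,10],[0,0,-0.03,0,10],[0,0,-0.03,0,10]]]'; python3 -m inch '[[[0,0,-0.02,0,10],[0,0,-0.03,0,10],[0,0,-0.03,0,10]]]'; python3 -m inch '[[[0,0,0,0,10],[0,0,0,0,10]]]'
```

```text
t: 14.92
eef_pos: [0.4903, 0.1872, 0.2561]
eef_rot: [-0.0, 0.707, 0.707, -0.0]
contact_force: [-2.9, -0.5, 5.5]
finger_gap: 0.0177
finger_force: 30.0
t: 15.3
eef_pos: [0.4906, 0.1872, 0.2606]
eef_rot: [0.0, 0.707, 0.707, -0.0]
contact_force: [0.0, -0.5, -0.8]
finger_gap: 0.0178
finger_force: 30.0
t: 15.55
eef_pos: [0.4905, 0.1872, 0.2606]
eef_rot: [-0.0, 0.707, 0.707, -0.0]
contact_force: [0.1, 0.2, -1.1]
finger_gap: 0.0178
finger_force: 30.0
```

Run:
```python
from h import *
rgb,d,K,T=cam('wrist'); P,u,v=pts(d,K,T); r,g,b=rgb[v,u].astype(int).T
o=ctrl.get_obs()['eef_pos']; print(o)
m=(b>r+40)&(P[:,0]>.47)&(P[:,0]<.66)&(P[:,1]>.12)&(P[:,1]<.31)&(P[:,2]>.03)&(P[:,2]<.2)
q=P[m]; k=np.polyfit(q[:,0],q[:,2],1); print('hatch slope',k,'angle',np.pi/2-np.arctan(-k[0]),m.sum())
e=(P[:,0]>.46)&(P[:,0]<.515)&(abs(P[:,1]-.202)<.02)&(P[:,2]>.05)&(P[:,2]<.13)&(abs(b-r)<40)
for x0 in np.arange(.46,.515,.004):
    s=e&(P[:,0]>=x0)&(P[:,0]<x0+.004)
    if s.sum(): 
        w=s&(abs(P[:,1]-.201)<.003); w2=s&(P[:,1]>.206)
        print(round(x0+.002,3),s.sum(),'ring z',np.median(P[w][:,2]).round(4) if w.sum() else None,'beyond(pin tip) z',np.median(P[w2][:,2]).round(4) if w2.sum() else None)
save('w6.png',cv2.resize(rgb[90:290,200:440],(720,600),interpolation=cv2.INTER_CUBIC))
```

```text
[0.49052182 0.18718874 0.26061474]
hatch slope [-0.43151155  0.33708377] angle 1.1634232907111672 26150
0.478 14 ring z 0.099 beyond(pin tip) z None
0.482 50 ring z 0.103 beyond(pin tip) z None
0.486 79 ring z 0.1046 beyond(pin tip) z 0.0914
0.49 209 ring z 0.106 beyond(pin tip) z 0.0926
0.494 201 ring z 0.1052 beyond(pin tip) z 0.0925
0.498 58 ring z 0.1042 beyond(pin tip) z None
0.502 40 ring z 0.1011 beyond(pin tip) z None
0.506 33 ring z 0.0923 beyond(pin tip) z None
0.51 26 ring z 0.0924 beyond(pin tip) z None
0.514 26 ring z 0.0929 beyond(pin tip) z None
```

View pics/w6.png

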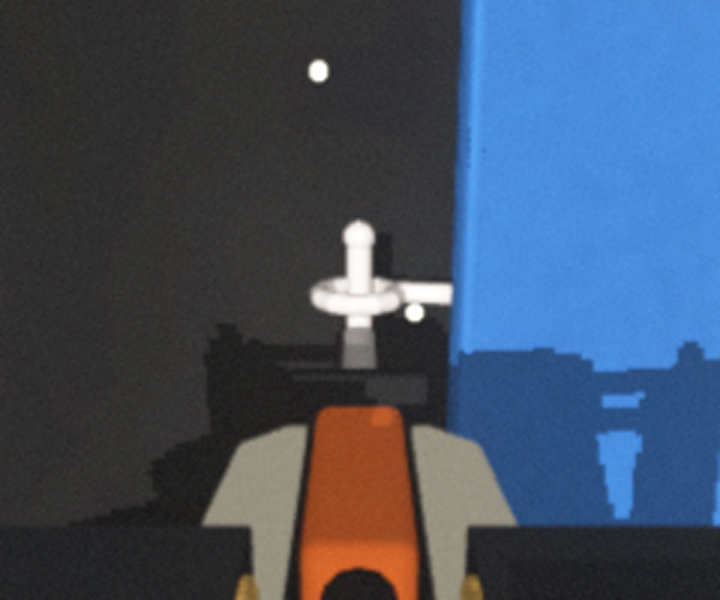

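```bash
python3 -m inch '[[[0,0.005,-0.02,0,10],[0,0.005,-0.02,0,10],[0,0.005,-0.02,0,10]]]'; python3 -c "
from h import *
rgb,d,K,T=cam('wrist'); P,u,v=pts(d,K,T); r,g,b=rgb[v,u].astype(int).T
e=(abs(P[:,0]-.491)<.005)&(abs(P[:,1]-.201)<.003)&(P[:,2]>.07)&(P[:,2]<.12); print(np.percentile(P[e][:,2],[20,50,80]))
m=(b>r+40)&(P[:,0]>.47)&(P[:,0]<.66)&(P[:,1]>.12)&(P[:,1]<.31)&(P[:,2]>.03)&(P[:,2]<.2);k=np.polyfit(P[m][:,0],P[m][:,2],1); print(np.pi/2+np.arctan(k[0]))"
```

```text
t: 15.98
eef_pos: [0.4913, 0.1872, 0.2638]
eef_rot: [0.0, 0.707, 0.707, 0.0]
contact_force: [0.7, 0.9, -1.8]
finger_gap: 0.0177
finger_force: 30.0
[0.10473844 0.10613199 0.1067762 ]
1.1632733608675534
```

```bash
python3 -m inch '[[[-0.06,0,0,0,10],[-0.12,0,0,0,10],[-0.2,0,0,0,10],[-0.3,0,0,0,10],[-0.4,0,0,0,10],[-0.47,0,0,0,10],[-0.47,0,0,0,10],[-0.47,0,0,0,10],[-0.47,0,0,0,10],[-0.47,0,0,0,10]]]'; python3 -c "
from h import *
to_tool([.4035,-.2213,.231],104.8)
rgb,d,K,T=cam('wrist'); P,u,v=pts(d,K,T); r,g,b=rgb[v,u].astype(int).T
m=(b>r+40)&(P[:,0]>.47)&(P[:,0]<.66)&(P[:,1]>.14)&(P[:,1]<.31)&(P[:,2]>.03)&(P[:,2]<.2);k=np.polyfit(P[m][:,0],P[m][:,2],1); print(np.pi/2+np.arctan(k[0]))"
```

```text
t: 17.27
eef_pos: [0.4912, 0.117, 0.2637]
eef_rot: [-0.0, 0.707, 0.707, -0.0]
contact_force: [-0.0, -0.3, -1.5]
finger_gap: 0.0177
finger_force: 30.0
pos [0.4912 0.117  0.2637] yaw 89.96 shift/150 [-2.256 -0.583  0.218] F [-0.  -0.3 -1.5] gap 0.0177 t 17.27
turn/45 -0.33
1.1640716206133994
```

```bash
python3 -m inch '[[[0,0,-0.3,0,10],[0,0,-0.6,0,10],[-0.15,-0.05,-0.7,0,10],[-0.4,-0.2,-0.7,0,10],[-0.7,-0.4,-0.7,0,10],[-1,-0.58,-0.7,0,10]]]';python3 -m inch '[[[-0.35,0,0,0,10],[-0.7,0,0,0,10],[-1,0,0,-0.15,10],[-1,0,0,-0.33,10],[-1,0,0,-0.33,10]]]'; python3 -c "
from h import *
to_tool([.4033,-.2208,.230],104.8)"
```

```text
t: 18.08
eef_pos: [0.4029, -0.0341, 0.3688]
eef_rot: [0.0, 0.707, 0.707, 0.0]
contact_force: [1.2, -0.2, -0.7]
finger_gap: 0.0177
finger_force: 30.0
t: 18.7
eef_pos: [0.4038, -0.1834, 0.3686]
eef_rot: [-0.0, 0.611, 0.792, 0.0]
contact_force: [-0.1, -0.3, -1.9]
finger_gap: 0.0176
finger_force: 30.0
pos [ 0.4038 -0.1834  0.3686] yaw 104.7 shift/150 [-0.241 -0.066  0.924] F [-0.1 -0.3 -1.9] gap 0.0176 t 18.7
turn/45 -0.002
```

```bash
python3 -m inch '[[[-0.15,-0.04,0,0,10],[-0.24,-0.066,0.1,0,10],[-0.24,-0.066,0.4,0,10],[-0.24,-0.066,0.7,0,10],[-0.24,-0.066,0.9,0,10],[-0.24,-0.066,0.92,0,10],[-0.24,-0.066,0.92,0,10]]]'
python3 - <<'E'
from h import *
to_tool([.4746,-.2020,.2315],104.8)
for c in ['side','scene']:
    rgb,d,K,T=cam(c); P,u,v=pts(d,K,T); r,g,b=rgb[v,u].astype(int).T; o=ctrl.get_obs()['eef_pos']
    w=(abs(P[:,0]-o[0])<.03)&(abs(P[:,1]-o[1])<.04)
    h=w&(r>b+60)&(P[:,2]>.1); s=w&(P[:,2]>.03)&(P[:,2]<.12)
    print(c,'handle',h.sum(),np.percentile(P[h],[2,50,98],axis=0).round(3).tolist(),'shank',s.sum(),np.percentile(P[s],[2,50,98],axis=0).round(3).tolist())
E
```

```text
t: 19.58
eef_pos: [0.4038, -0.2205, 0.2312]
eef_rot: [0.0, 0.61, 0.792, 0.0]
contact_force: [0.6, 0.0, -0.2]
finger_gap: 0.0179
finger_force: 30.0
pos [ 0.4038 -0.2205  0.2312] yaw 104.76 shift/150 [-0.001  0.488 -0.002] F [ 0.6  0.  -0.2] gap 0.0179 t 19.57
turn/45 -0.001
side handle 101 [[0.381, -0.219, 0.14], [0.401, -0.21, 0.179], [0.429, -0.193, 0.264]] shank 46 [[0.394, -0.223, 0.06], [0.401, -0.214, 0.083], [0.407, -0.187, 0.119]]
scene handle 181 [[0.378, -0.216, 0.136], [0.403, -0.21, 0.181], [0.43, -0.191, 0.263]] shank 68 [[0.394, -0.224, 0.058], [0.402, -0.215, 0.081], [0.408, -0.187, 0.116]]
```

```bash
python3 -m inch '[[[0,0.15,0,0,10],[0,0.3,0,0,10],[0,0.42,0,0,10],[0,0.488,0,0,10],[0,0.488,0,0,10],[0,0.488,0,0,10]]]';  python3 -m inch '[[[0,0,0.05,0,10],[0,0,0.08,0,10],[0,0,0.08,0,10]]]'; python3 -c "
from h import *
to_tool([.4746,-.2020,.2162],104.8)"
```

```text
t: 20.42
eef_pos: [0.4738, -0.2019, 0.2307]
eef_rot: [-0.0, 0.61, 0.792, -0.0]
contact_force: [-0.0, -0.3, -0.4]
finger_gap: 0.0174
finger_force: 30.0
t: 20.8
eef_pos: [0.474, -0.2018, 0.2182]
eef_rot: [-0.001, 0.61, 0.792, -0.0]
contact_force: [0.8, -0.5, -0.9]
finger_gap: 0.0178
finger_force: 30.0
pos [ 0.474  -0.2018  0.2182] yaw 104.78 shift/150 [-0.002  0.004  0.013] F [ 0.8 -0.5 -0.9] gap 0.0178 t 20.8
turn/45 -0.0
```

```bash
python3 -m inch '[[[0,0.004,0.013,0,10],[0,0.004,0.013,0,10],[0,0.004,0.013,0,10]]]'; python3 -m inch '[[[0,0,0,0,25],[0,0,0,0,40],[0,0,0,0,60],[0,0,0,0,70],[0,0,0,0,70],[0,0,0,0,70],[0,0,0,0,70],[0,0,0,0,70]]]'
```

```text
t: 21.18
eef_pos: [0.4749, -0.2017, 0.2169]
eef_rot: [0.0, 0.61, 0.792, 0.0]
contact_force: [0.9, -0.7, -2.1]
finger_gap: 0.0179
finger_force: 30.0
t: 22.18
eef_pos: [0.4749, -0.2017, 0.2168]
eef_rot: [-0.0, 0.61, 0.792, 0.0]
contact_force: [0.3, -0.7, 0.7]
finger_gap: 0.0701
finger_force: 0.0
```

```bash
python3 -m inch '[[[0,0,-0.2,0,70],[0,0,-0.5,0,70],[0,0,-0.8,0,70],[0,0,-1,0,70],[0,0,-1,0,70],[0,0,-1,0,70]]]'
python3 - <<'E'
from h import *
ims=[]
for c in ['side','scene']:
    rgb,d,K,T=cam(c); P,u,v=pts(d,K,T); r,g,b=rgb[v,u].astype(int).T
    h=(abs(P[:,0]-.47)<.03)&(abs(P[:,1]+.2)<.04)&(r>b+60)&(P[:,2]>.08)&(P[:,2]<.2)
    print(c,h.sum(),np.percentile(P[h],[3,50,97],axis=0).round(3).tolist())
    m=(b>r+40)&(P[:,0]>.47)&(P[:,0]<.66)&(P[:,1]>.12)&(P[:,1]<.31)&(P[:,2]>.03)&(P[:,2]<.2);k=np.polyfit(P[m][:,0],P[m][:,2],1); print('hatch',np.pi/2+np.arctan(k[0]))
    for t in ['bottle','jar','bench_timer']: print(t,[np.round(x['xyz'],3).tolist() for x in ctrl.search_frame(c,t)[:1]])
    y0,x0=(100,220) if c=='side' else (110,190)
    ims.append(cv2.resize(rgb[y0:y0+200,x0:x0+266],(400,300)))
save('end.png',np.hstack(ims))
E
```

```text
t: 22.92
eef_pos: [0.4746, -0.2015, 0.3657]
eef_rot: [-0.001, 0.61, 0.792, -0.0]
contact_force: [0.3, 0.3, 0.3]
finger_gap: 0.0702
finger_force: 0.0
side 78 [[0.464, -0.198, 0.127], [0.472, -0.192, 0.154], [0.481, -0.188, 0.182]]
hatch 1.1667332075184695
bottle [[0.539, -0.076, 0.072]]
jar [[0.602, 0.48, 0.088]]
bench_timer [[0.424, 0.004, 0.018]]
scene 130 [[0.465, -0.203, 0.122], [0.472, -0.193, 0.154], [0.482, -0.189, 0.181]]
hatch 1.1747040876829447
bottle [[0.53, -0.072, 0.066]]
jar [[0.589, 0.473, 0.081]]
bench_timer [[0.415, 0.002, 0.02]]
```

View pics/end.png

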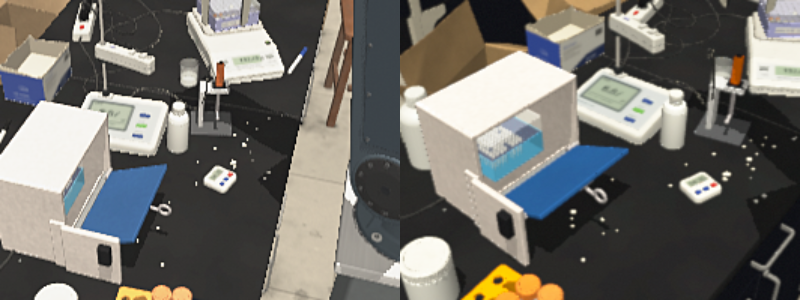

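The hatch is down at about 1.17 rad, held by its catch. The rod hangs upright in the stand at its original height, 2 mm from where it hung.

```bash
python3 -c "
from plant import ctrl
print(ctrl.hand_in())"
```

```text
the job is handed in; nothing more can be done
None
```

The job is handed in with no verdict returned: the hatch is held open by its catch at about 1.17 rad, the rod hangs released in its stand, and the bottle, jar and timer show no movement beyond the few millimetres of measuring error.

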